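Lay out stripped hub parts in reverse order for refitting

TASK

The four hub parts (bearing, sleeve, bush, pinion) stand in a row on the wooden strip-down rack in the order they came off; move them all to the steel refit rack in the reverse order, so that the part nearest the lug end of the strip-down rack goes to the compartment farthest from the lug end of the refit rack, and so on along the row. Set each one down gently, standing upright the way up it started, near the middle of its own compartment, and let go.

Things in the scene. Friction and masses are not known exactly. Their poses are not given: they have to be found in the camera images.
- strip_rack: strip-down rack: flat plywood board, 78 x 320 x 8 mm, fixed, no walls, with four black inserts in a row. Origin: mid-row, at table level; y along the row to the lug end, x across, z up. Places at y = -105, -35, 35, 105 mm, x = 0. Lug: upright 44 mm tab, 38 mm high, at y = 163 mm, one end only.
- refit_rack: refit rack: steel tray, 78 x 320 mm, fixed, empty; floor 8 mm above the table; four compartments 66 (y) x 70 (x) mm between 4 mm cross walls, tops 16 mm above the table; side lips 4 mm thick, tops at 12 mm. Origin: mid-row, at table level; y along the row to the lug end, x across, z up. Places at y = -105, -35, 35, 105 mm, x = 0. Lug: upright 44 mm tab, 38 mm high, at y = 163 mm, one end only.
- bearing: steel ball bearing, a thick ring with a black seal on top: 52 mm outside, 25 mm bore, 38 mm high, 0.2 to 0.4 kg. Stands upright; origin: centre of its underside; z is its axis, up at the start; it starts with its underside 14 mm above the table, at any turn about its axis.
- sleeve: aluminium spacer sleeve, a tall plain tube: 34 mm outside, 23 mm bore, 66 mm high, 0.08 to 0.17 kg. Stands upright; origin: centre of its underside; z is its axis, up at the start; it starts with its underside 14 mm above the table, at any turn about its axis.
- bush: dark steel flanged bush: flange 56 mm wide and 10 mm thick at the bottom, above it a round barrel 36 mm in diameter, 52 mm high overall, 0.18 to 0.37 kg; grip the barrel. Stands upright; origin: centre of its underside; z is its axis, up at the start; it starts with its underside 14 mm above the table, at any turn about its axis.
- pinion: steel pinion gear with 16 straight teeth: 46 mm outside, 44 mm high, small dark bore on top, 0.2 to 0.42 kg; it grips like a round cylinder. Stands upright; origin: centre of its underside; z is its axis, up at the start; it starts with its underside 14 mm above the table, at any turn about its axis.
- pad_bearing: black plastic insert, round, 62 mm in diameter, 6 mm thick, fixed on the strip-down rack; the bearing stands centred on it (within about 4 mm) at the start. Origin: centre of its underside, axes as the strip-down rack's. It stays there and marks the place in the row that the bearing came from.
- pad_sleeve: black plastic insert, square, 56 mm, 6 mm thick, fixed on the strip-down rack; the sleeve stands centred on it (within about 4 mm) at the start. Origin: centre of its underside, axes as the strip-down rack's. It stays there and marks the place in the row that the sleeve came from.
- pad_bush: black plastic insert, plus-shaped, 70 x 62 mm, 6 mm thick, fixed on the strip-down rack; the bush stands centred on it (within about 4 mm) at the start. Origin: centre of its underside, axes as the strip-down rack's. It stays there and marks the place in the row that the bush came from.
- pad_pinion: black plastic insert, diamond (a 46 mm square turned by 45 degrees, 65 mm across its corners), 6 mm thick, fixed on the strip-down rack; the pinion stands centred on it (within about 4 mm) at the start. Origin: centre of its underside, axes as the strip-down rack's. It stays there and marks the place in the row that the pinion came from.
Things that resemble listed ones, but are neither listed nor needed, are in the scene too. Leave any purple look-alike of the pinion alone.

How it is judged:
At the end, for the whole second after the job is handed in: Each part stands upright (within 0.1 rad, same way up) on the refit rack's floor, within 15 mm along and across of its compartment's middle, in the reverse of the strip-down row (a part whose insert is at y on the strip-down rack stands at -y on the refit rack), released and at rest (((y of pad_bearing in the frame of strip_rack between -0.125 and -0.085 m and y of bearing in the frame of refit_rack between 0.09 and 0.12 m) or (y of pad_bearing in the frame of strip_rack between -0.055 and -0.015 m and y of bearing in the frame of refit_rack between 0.02 and 0.05 m) or (y of pad_bearing in the frame of strip_rack between 0.015 and 0.055 m and y of bearing in the frame of refit_rack between -0.05 and -0.02 m) or (y of pad_bearing in the frame of strip_rack between 0.085 and 0.125 m and y of bearing in the frame of refit_rack between -0.12 and -0.09 m)) and x of bearing in the frame of refit_rack between -0.015 and 0.015 m and z of bearing in the frame of refit_rack between 0.004 and 0.0115 m and angle between each of bearing, sleeve, bush, pinion's own z axis and vertical below 0.1 rad and linear speed of each of bearing, sleeve, bush, pinion below 0.02 m/s and contact force between each of bearing, sleeve, bush, pinion and the fingers below 0.1 N and ((y of pad_sleeve in the frame of strip_rack between -0.125 and -0.085 m and y of sleeve in the frame of refit_rack between 0.09 and 0.12 m) or (y of pad_sleeve in the frame of strip_rack between -0.055 and -0.015 m and y of sleeve in the frame of refit_rack between 0.02 and 0.05 m) or (y of pad_sleeve in the frame of strip_rack between 0.015 and 0.055 m and y of sleeve in the frame of refit_rack between -0.05 and -0.02 m) or (y of pad_sleeve in the frame of strip_rack between 0.085 and 0.125 m and y of sleeve in the frame of refit_rack between -0.12 and -0.09 m)) and x of sleeve in the frame of refit_rack between -0.015 and 0.015 m and z of sleeve in the frame of refit_rack between 0.004 and 0.0115 m and ((y of pad_bush in the frame of strip_rack between -0.125 and -0.085 m and y of bush in the frame of refit_rack between 0.09 and 0.12 m) or (y of pad_bush in the frame of strip_rack between -0.055 and -0.015 m and y of bush in the frame of refit_rack between 0.02 and 0.05 m) or (y of pad_bush in the frame of strip_rack between 0.015 and 0.055 m and y of bush in the frame of refit_rack between -0.05 and -0.02 m) or (y of pad_bush in the frame of strip_rack between 0.085 and 0.125 m and y of bush in the frame of refit_rack between -0.12 and -0.09 m)) and x of bush in the frame of refit_rack between -0.015 and 0.015 m and z of bush in the frame of refit_rack between 0.004 and 0.0115 m and ((y of pad_pinion in the frame of strip_rack between -0.125 and -0.085 m and y of pinion in the frame of refit_rack between 0.09 and 0.12 m) or (y of pad_pinion in the frame of strip_rack between -0.055 and -0.015 m and y of pinion in the frame of refit_rack between 0.02 and 0.05 m) or (y of pad_pinion in the frame of strip_rack between 0.015 and 0.055 m and y of pinion in the frame of refit_rack between -0.05 and -0.02 m) or (y of pad_pinion in the frame of strip_rack between 0.085 and 0.125 m and y of pinion in the frame of refit_rack between -0.12 and -0.09 m)) and x of pinion in the frame of refit_rack between -0.015 and 0.015 m and z of pinion in the frame of refit_rack between 0.004 and 0.0115 m); the robot touches nothing.
It fails at once if the bearing is dropped or rammed onto the refit rack (over 45 N) (contact force between bearing and refit_rack above 45 N).
It fails at once if the sleeve is dropped or rammed onto the refit rack (over 45 N) (contact force between sleeve and refit_rack above 45 N).
It fails at once if the bush is dropped or rammed onto the refit rack (over 45 N) (contact force between bush and refit_rack above 45 N).
It fails at once if the pinion is dropped or rammed onto the refit rack (over 45 N) (contact force between pinion and refit_rack above 45 N).
It also fails if it takes over 96 s, if anything falls off the work surface, if the arm or the gripper's body presses on something with over 40 N, if the wrist force passes 120 N, or if a joint passes its speed limit or range.

ROBOT

A 6-joint arm with a two-finger parallel gripper is mounted at the origin on the work surface. World frame = base frame: x ahead of the robot, y to its left, z up, the work surface at z = 0. Lengths are in m, angles in rad, forces in N, time in s.
With the tool pointing down it reaches from about 0.35 to 0.775 m from the base axis. Payload 5.5 kg.
Tool frame: the origin (TCP) lies between the finger pads; the fingertips stand 22 mm ahead of it and the grasp point (between the pads) lies 3 mm ahead of it (env.finger_overhang is the distance from the TCP to the fingertips, in m); y points along the fingers, x is the direction in which the jaws open and shut, and the axes are right-handed (so a half turn about y gives the same grasp; the last joint's range is limited). The gripper opens to 85 mm and grips with 20 to 120 N. Pads are 22 mm wide; open, the fingers measure 114 mm over their backs; the gripper's body (76 mm by 85 mm) begins 54 mm behind the grasp point. The pads swing forward as they close: fully open they stand 13 mm farther back than shut.
Start: joints at [-1.398, 0.313, 0.046, 1.304, 0, 1.431], TCP at [0.177, -0.547, 0.253] pointing down, gripper open.
Joint ranges: [-2.76, 2.76], [-0.86, 1.69], [-1.03, 1.26], [-2.2, 2.34], [-1.47, 1.5], [-3.14, 3.14]. Speed limits (rad/s): [2.57, 2.57, 3.14, 3.14, 3.14, 3.14].

INTERFACE

Orientations are given as a unit quaternion [w, x, y, z].
In Python, from workcell import monitor, cams, job, env gives the robot as it stands.
- The arm moves only by the tool drive_tool, never from a script. Its argument "plan" is text: rows parted by semicolons, each of 7 numbers parted by spaces: the opening, from -1 (shut) to 1 (fully open), then the shift along the tool's x, y, z in mm, then the turn, a rotation vector about the tool's x, y, z in degrees. In form: gripper x y z rx ry rz; .... A call has 1 to 8 rows; each row shifts and turns the pose as measured when the row begins, along the tool's axes as they then stand; what a row does not reach is not made up. A row lasts 1/8 s, in which the tool goes at most 62.5 mm and 10.7 degrees, less where a joint would pass 70% of its speed; a pose out of reach is approached as far as the arm can. A call is refused whole if a number of a shift passes 62.5 or a number of a turn 10.7, either way. A call with a gripper value outside its range is refused whole. The fingers move at their own pace and stop on an object; "grip_force" is the grip in N (left out, the last holds). Time passes only in rows, so rows that do not move let the fingers close. It gives the time, the measured TCP pose, the force and the opening at its end, in the units of the state.
- monitor.get_state(): the state, without advancing time (a new reading comes with each control period).
- cams.read_camera(name): name is "side" or "top" or "wrist"; returns (picture, depth): 384x512x3 uint8, red, green, blue; 384x512 float32, m along the optical axis (not along the pixel's ray), 0 where there is no reading.
- cams.calibration(name): a dict with "fx", "fy", "cx", "cy" (pixels), "R" (3x3) and "t" (3): a world point X has camera coordinates R X + t. Camera axes: x right, y down, z forward; pixel columns grow to the right and rows downward; lengths in m; the calibration is good to about 2 mm. A picture is of the moment at which its call begins: read the wrist's pose just before it. calibration takes no time and is no camera call; for the wrist camera it gives the pose at the moment of the call.
- job.hand_in(): hands the job in, once; it reports no verdict.
The state is a dict: "clock": time; "joint_pos": joint angles; "qvel": joint speeds; "tau": joint torques, N m; "tcp_pos": TCP position; "orientation": TCP orientation; "wrist_force": force on the tool from outside, world axes, zero at the start; "ft_torque": the same for the moment, N m; "finger_gap": finger opening in m.
Only numpy, scipy, OpenCV 4.12 (cv2) and the standard library are available. Lean on these libraries where they do the work, as an engineer would, in place of code of your own. Each camera call takes 0.05 s, during which the arm holds its last target.

## Working session

There is one attempt and no reset: what is moved stays moved. The work goes in short steps, Python scripts to look and compute and a tool call to move; the robot and the scene stay as the last step left them, time stands still between calls to the robot, and variables do not carry over. Pictures are saved under pics/ and viewed, and the job is handed in when it is done.

Besides the shell and the picture viewer there is one more tool, called after "Call:" as name(argument=value, ...) on one line, values as JSON. drive_tool: Moves the arm, as the interface text tells. Its arguments: {"type":"object","properties":{"plan":{"type":"string"},"grip_force":{"type":"number"}},"required":["plan"]}

```bash
mkdir -p pics; ls
python3 - <<'E'
from workcell import monitor,cams,job,env
import cv2,numpy as np
s=monitor.get_state();print(s)
for n in["top","side","wrist"]:
    c=cams.calibration(n);p,d=cams.read_camera(n)
    cv2.imwrite(f"pics/{n}0.png",p[:,:,::-1]);np.save(f"pics/{n}0d.npy",d);print(n,c)
E
```

```text
pics
{'clock': 0.0, 'joint_pos': array([-1.39756567e+00,  3.14007871e-01,  4.49923791e-02,  1.30359085e+00,
        1.46448596e-05,  1.43117854e+00]), 'qvel': array([-0.00076137,  0.00058132,  0.00098152, -0.00160565, -0.00127993,
       -0.00053035]), 'tau': array([ 3.35096565e-04, -4.80629826e+01,  2.98531187e+01,  1.92900124e-02,
       -1.78388209e-04, -2.88616171e-06]), 'tcp_pos': array([ 0.17687266, -0.54663674,  0.25241006]), 'orientation': array([ 0.57223719, -0.57134008,  0.41645806, -0.41554517]), 'wrist_force': array([-0.08232247,  0.32003627, -0.54541952]), 'ft_torque': array([-0.00523009, -0.00356628, -0.01839949]), 'finger_gap': 0.08554198909848734}
top {'fx': 379.3859723905994, 'fy': 379.3859723905994, 'cx': 254.82558614701387, 'cy': 194.44206486215828, 'R': array([[ 0.02380323, -0.99969239,  0.0069658 ],
       [-0.99446874, -0.02439071, -0.10216176],
       [ 0.10230023, -0.00449549, -0.99474341]]), 't': array([-0.03909546,  0.60508382,  0.63480037])}
side {'fx': 384.4976714361845, 'fy': 384.4976714361845, 'cx': 255.49258903449189, 'cy': 190.62499434161643, 'R': array([[-0.97593389, -0.21775908,  0.01157662],
       [-0.14993884,  0.63154197, -0.76070565],
       [ 0.15833944, -0.74413421, -0.64899376]]), 't': array([0.57278123, 0.15897742, 0.72509225])}
wrist {'fx': 339.08108068861316, 'fy': 339.08108068861316, 'cx': 255.86108119050374, 'cy': 195.83493669046294, 'R': array([[ 0.30791223, -0.9514139 , -0.0012855 ],
       [-0.90730273, -0.29404236,  0.30056754],
       [-0.28634213, -0.09138209, -0.95375967]]), 't': array([-0.57458946, -0.03947856,  0.38010604])}
```

View pics/top0.png

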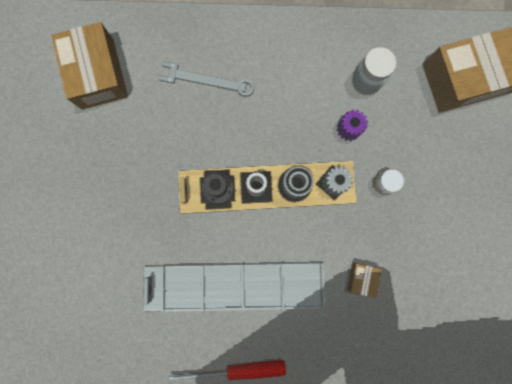

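View pics/side0.png

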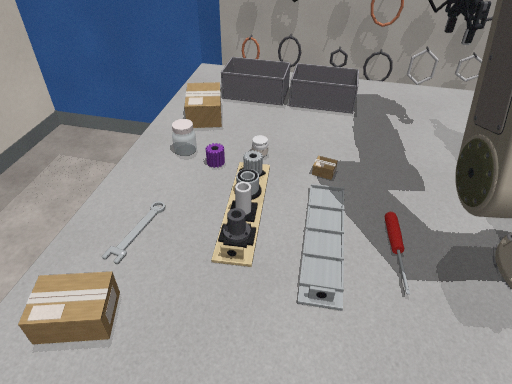

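View pics/wrist0.png

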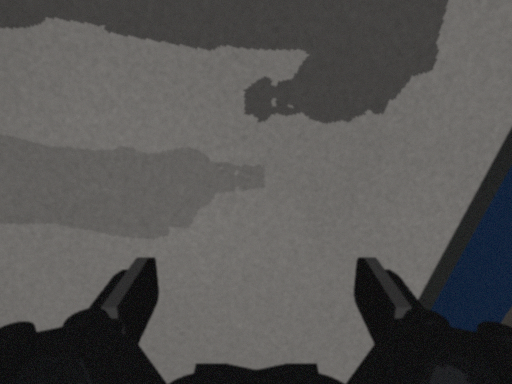

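Run:
```python
from workcell import monitor
from scipy.spatial.transform import Rotation as R
q=monitor.get_state()['orientation'];print(R.from_quat(q[[1,2,3,0]]).as_matrix().round(3))
```

```text
[[ 0.308 -0.     0.951]
 [-0.951  0.001  0.308]
 [-0.001 -1.     0.   ]]
```

```bash
cat > h.py <<'E'
from workcell import monitor,cams,job,env
import cv2,numpy as np
from scipy.spatial.transform import Rotation as R
def cloud(n,d,c):
    v,u=np.mgrid[0:384,0:512]
    P=np.stack([(u-c['cx'])*d/c['fx'],(v-c['cy'])*d/c['fy'],d],-1)
    X=(P-c['t'])@c['R']; X[d<=0]=np.nan; return X
def proj(X,c):
    p=np.asarray(X)@c['R'].T+c['t']; return np.stack([p[...,0]/p[...,2]*c['fx']+c['cx'],p[...,1]/p[...,2]*c['fy']+c['cy']],-1)
E
python3 - <<'E'
from h import *
X=cloud('top',np.load('pics/top0d.npy'),cams.calibration('top'))
for y,x in [(188,217),(183,257),(182,285),(180,332),(125,352),(172,200),(200,240),(285,180),(285,225),(285,265),(285,300),(288,150),(190,184),(240,300)]:print((x,y),X[y,x].round(4))
img=cv2.imread('pics/top0.png');cv2.imwrite('pics/top0z.png',cv2.resize(img[150:320,130:400],None,fx=2.9,fy=2.9,interpolation=cv2.INTER_CUBIC))
z=X[...,2];print('table',np.nanmedian(z))
# side as well
Xs=cloud('side',np.load('pics/side0d.npy'),cams.calibration('side'))
for n,Y in(('top',X),('side',Xs)):
  reg=(Y[...,0]>0.4)&(Y[...,0]<0.8)&(Y[...,1]<.3)&(Y[...,1]>-.3)
  for nm,lo,hi in(('sleeve',.074,.09),('bush',.062,.07),('pin',.055,.0605),('bearing',.048,.0535)):
    m=(reg&(Y[...,2]>lo)&(Y[...,2]<hi)).astype(np.uint8)
    k,l,st,ce=cv2.connectedComponentsWithStats(m)
    for i in range(1,k):
      if st[i,4]>25:
        q=Y[l==i];print(n,nm,st[i,4],ce[i].round(),np.median(q,0).round(4),((q.min(0)+q.max(0))/2).round(4),(q.max(0)-q.min(0)).round(3))
E
```

```text
(217, 188) [0.6113 0.0387 0.0678]
(257, 183) [ 0.6283 -0.028   0.0155]
(285, 182) [ 0.626  -0.0752  0.0541]
(332, 180) [ 0.6305 -0.1538  0.0608]
(352, 125) [ 0.7303 -0.1913  0.0476]
(200, 172) [0.6466 0.0762 0.0102]
(240, 200) [0.5973 0.002  0.0095]
(180, 285) [0.4442 0.1036 0.0105]
(225, 285) [0.4461 0.0242 0.0114]
(265, 285) [ 0.4474 -0.0464  0.0093]
(300, 285) [ 0.4491 -0.1081  0.0115]
(150, 288) [0.4395 0.153  0.0225]
(184, 190) [0.6099 0.0988 0.0376]
(300, 240) [ 0.5279 -0.1084  0.002 ]
table 0.0023045355668765664
top sleeve 189 [256. 182.] [ 0.6206 -0.0253  0.0817] [ 0.6204 -0.0256  0.0797] [0.032 0.033 0.011]
top bush 306 [86. 85.] [0.7863 0.2727 0.0627] [0.782  0.2661 0.0637] [0.036 0.068 0.003]
top bush 27 [111.  79.] [0.7965 0.2275 0.0629] [0.7939 0.2288 0.0637] [0.012 0.015 0.003]
top bush 349 [215. 184.] [0.6166 0.0423 0.0681] [0.6172 0.0431 0.0666] [0.035 0.035 0.007]
top pin 55 [87. 94.] [0.7699 0.2705 0.0578] [0.7712 0.2693 0.0579] [0.018 0.06  0.005]
top pin 315 [339. 180.] [ 0.6314 -0.1648  0.0595] [ 0.632  -0.1659  0.0578] [0.046 0.044 0.005]
top pin 26 [307. 174.] 
[... 511 characters left out ...]
.0457 0.0659] [0.035 0.037 0.008]
side pin 174 [253. 156.] [ 0.6302 -0.1617  0.0583] [ 0.6308 -0.1639  0.0578] [0.046 0.048 0.005]
side pin 35 [237. 222.] [0.6102 0.061  0.0582] [0.6143 0.0566 0.0578] [0.03  0.015 0.005]
side pin 492 [ 98. 296.] [0.7843 0.2735 0.0597] [0.7809 0.2599 0.0578] [0.038 0.08  0.005]
side bearing 193 [247. 176.] [ 0.6279 -0.0913  0.052 ] [ 0.6275 -0.0955  0.0508] [0.05  0.049 0.005]
side bearing 30 [242. 201.] [ 0.6176 -0.009   0.0507] [ 0.6195 -0.013   0.0508] [0.031 0.014 0.005]
side bearing 40 [237. 225.] [0.6121 0.0607 0.0503] [0.6144 0.0525 0.0507] [0.031 0.023 0.005]
side bearing 41 [108. 297.] [0.7723 0.2609 0.0505] [0.7723 0.2622 0.0508] [0.017 0.058 0.005]
```

View pics/top0z.png

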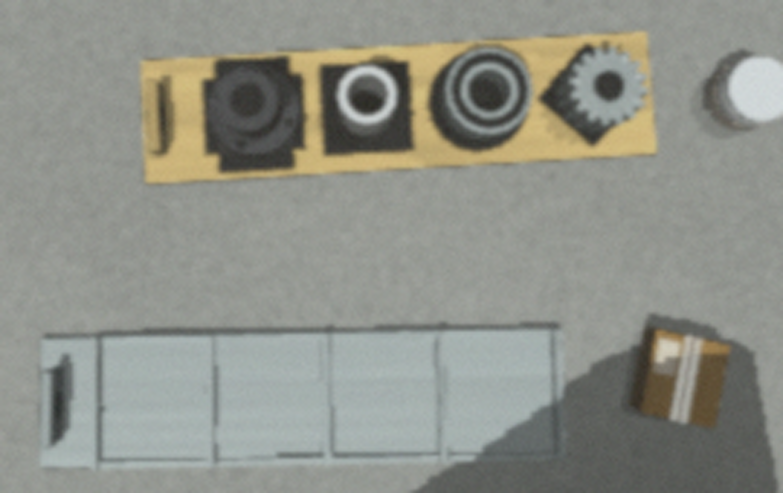

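```bash
cat >> h.py <<'E'
def pose(s=None):
    s=s or monitor.get_state(); q=s['orientation']; return s['tcp_pos'],R.from_quat(q[[1,2,3,0]]).as_matrix()
def tgtR(yaw): # tool y down, tool x at world yaw (deg)
    a=np.radians(yaw); x=np.array([np.cos(a),np.sin(a),0]); y=np.array([0,0,-1.]); return np.stack([x,y,np.cross(x,y)],1)
def plan(pos,yaw,n=None,g=1,step=55,rs=10):
    p,M=pose(); pos=np.array(pos,float); T=tgtR(yaw)
    rv=R.from_matrix(M.T@T).as_rotvec(); D=pos-p
    if n is None: n=int(max(np.ceil(np.linalg.norm(D)*1000/step),np.ceil(np.degrees(np.linalg.norm(rv))/rs),1))
    rows=[]
    for i in range(n):
        sh=M.T@D/n*1000; r=np.degrees(rv/n)
        rows.append(' '.join([f'{g}']+['%g'%round(x,1) for x in sh]+['%g'%round(x,1) for x in r]))
        M=M@R.from_rotvec(rv/n).as_matrix()
    s=monitor.get_state()
    print('clk',round(s['clock'],2),'tcp',p.round(4),'F',s['wrist_force'].round(2),'gap',round(s['finger_gap'],4),'D',D.round(4),'rv',np.degrees(rv).round(1))
    for i in range(0,n,8): print('; '.join(rows[i:i+8]))
E
python3 - <<'E'
from h import *
p,M=pose();c=cams.calibration('wrist');cp=-c['R'].T@c['t']
print('cam in tool',M.T@(cp-p),'view',M.T@c['R'].T@[0,0,1], env.finger_overhang)
plan([.47,-.04,.32],4,n=12)
E
```

```text
cam in tool [ 0.00027842 -0.12114163  0.07669998] view [ 3.97763096e-04  9.53688323e-01 -3.00796318e-01] 0.022
clk 0.15 tcp [ 0.1769 -0.5468  0.2526] F [-0.77 -0.26  0.63] gap 0.0852 D [0.2931 0.5068 0.0674] rv [ -0.1 -76.1  -0.1]
1 -32.7 -5.6 36.2 -0 -6.3 -0; 1 -28.5 -5.6 39.6 -0 -6.3 -0; 1 -23.9 -5.6 42.5 -0 -6.3 -0; 1 -19.1 -5.6 44.9 -0 -6.3 -0; 1 -14 -5.6 46.7 -0 -6.3 -0; 1 -8.8 -5.6 48 -0 -6.3 -0; 1 -3.4 -5.6 48.7 -0 -6.3 -0; 1 2 -5.6 48.7 -0 -6.3 -0
1 7.4 -5.6 48.2 -0 -6.3 -0; 1 12.6 -5.6 47.1 -0 -6.3 -0; 1 17.8 -5.6 45.4 -0 -6.3 -0; 1 22.7 -5.6 43.2 -0 -6.3 -0
```

Call:
drive_tool(plan="1 -32.5 -9 36 0 -6.3 0; 1 -28.5 -9 40 0 -6.3 0; 1 -24 -9 42.5 0 -6.3 0; 1 -19 -9 45 0 -6.3 0; 1 -14 -9 47 0 -6.3 0; 1 -9 -9 48 0 -6.3 0; 1 -3.4 -9 49 0 -6.3 0; 1 2 -9 49 0 -6.3 0")

```text
clock: 1.15
tcp_pos: [0.3731, -0.1985, 0.3241]
orientation: [0.698, -0.694, 0.126, -0.125]
wrist_force: [1.2, -0.5, -0.7]
finger_gap: 0.0853
```

```bash
python3 -c "
from h import *
plan([.53,-.027,.36],4)"
```

```text
clk 1.15 tcp [ 0.3731 -0.1985  0.3241] F [ 1.22 -0.55 -0.75] gap 0.0853 D [0.1569 0.1715 0.0359] rv [ -0.4 -24.5  -0.1]
1 17.4 -7 43.2 -0.1 -4.9 -0; 1 21 -7 41.5 -0.1 -4.9 -0; 1 24.5 -7.1 39.6 -0.1 -4.9 -0; 1 27.7 -7.1 37.3 -0.1 -4.9 -0; 1 30.8 -7.2 34.8 -0.1 -4.9 -0
```

Call:
drive_tool(plan="1 17.5 -7 43 0 -5 0; 1 21 -7 41.5 0 -5 0; 1 24.5 -7 39.5 0 -5 0; 1 27.5 -7 37.5 0 -5 0; 1 31 -7 35 0 -5 0; 1 0 0 0 0 0 0")

```text
clock: 1.9
tcp_pos: [0.5331, -0.0156, 0.3606]
orientation: [0.708, -0.704, -0.035, 0.035]
wrist_force: [-1.1, -0.2, 0.2]
finger_gap: 0.0854
```

Run:
```python
from h import *
plan([.53,-.027,.36],4)
c=cams.calibration('wrist');p,d=cams.read_camera('wrist')
cv2.imwrite("pics/wrist1.png",p[:,:,::-1]);np.save("pics/wrist1d.npy",d)
np.savez('pics/w1c.npz',**c)
```

```text
clk 1.9 tcp [ 0.5331 -0.0156  0.3606] F [-1.14 -0.21  0.22] gap 0.0854 D [-0.0031 -0.0114 -0.0006] rv [-0.3  1.7 -0. ]
1 -4.2 0.5 -11 -0.3 1.7 -0
```

View pics/wrist1.png

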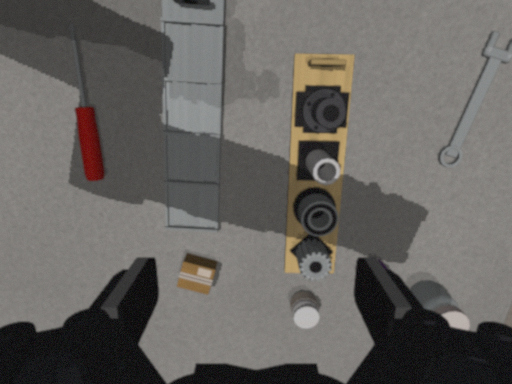

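Run:
```python
from h import *
W=np.load('pics/wrist1d.npy');c=dict(np.load('pics/w1c.npz'));Y=cloud('w',W,c)
reg=(Y[...,0]>0.4)&(Y[...,0]<0.8)&(Y[...,1]<.3)&(Y[...,1]>-.3)
for nm,lo,hi in(('sleeve',.072,.09),('bush',.061,.07),('pin',.055,.0605),('bearing',.048,.0535)):
    m=(reg&(Y[...,2]>lo)&(Y[...,2]<hi)).astype(np.uint8)
    k,l,st,ce=cv2.connectedComponentsWithStats(m)
    for i in range(1,k):
      if st[i,4]>25:
        q=Y[l==i];print(nm,st[i,4],ce[i].round(),np.median(q,0).round(4),((q.min(0)+q.max(0))/2).round(4),(q.max(0)-q.min(0)).round(3))
for u,v in[(120,230),(195,50),(195,105),(195,155),(195,205),(300,80),(330,283)]:print(u,v,Y[v,u].round(4))
w=cv2.imread('pics/wrist1.png');t=cv2.imread('pics/top0.png')
cv2.imwrite('pics/wz_refit.png',cv2.resize(w[0:240,150:240],None,fx=2.5,fy=2.5,interpolation=cv2.INTER_CUBIC))
cv2.imwrite('pics/wz_strip.png',cv2.resize(w[45:290,275:365],None,fx=2.4,fy=2.4,interpolation=cv2.INTER_CUBIC))
```

```text
sleeve 383 [326. 170.] [ 0.6192 -0.024   0.0798] [ 0.6191 -0.0242  0.0771] [0.033 0.034 0.01 ]
bush 731 [330. 112.] [0.6156 0.0448 0.0666] [0.6159 0.0446 0.0654] [0.035 0.035 0.009]
bush 41 [316. 161.] [ 0.6067 -0.0135  0.0663] [ 0.6113 -0.0187  0.0655] [0.017 0.023 0.009]
bush 40 [328. 174.] [ 0.6276 -0.0321  0.0655] [ 0.6225 -0.0277  0.0656] [0.017 0.016 0.008]
pin 26 [315. 160.] [ 0.6055 -0.0153  0.0578] [ 0.6114 -0.0176  0.0577] [0.018 0.021 0.005]
pin 717 [315. 265.] [ 0.6304 -0.1636  0.0585] [ 0.6311 -0.1645  0.0577] [0.046 0.046 0.005]
bearing 26 [314. 159.] [ 0.6071 -0.0135  0.0503] [ 0.6115 -0.0185  0.0503] [0.017 0.022 0.004]
bearing 716 [319. 217.] [ 0.6267 -0.0942  0.0525] [ 0.6271 -0.0954  0.0508] [0.051 0.051 0.005]
120 230 [ 0.3377 -0.1643 -0.0005]
195 50 [0.4419 0.1024 0.0069]
195 105 [0.4453 0.0336 0.0084]
195 155 [ 0.4485 -0.0346  0.0082]
195 205 [ 0.4519 -0.1091  0.0082]
300 80 [0.5821 0.0794 0.008 ]
330 283 [ 0.6737 -0.2228  0.0013]
```

View pics/wz_refit.png

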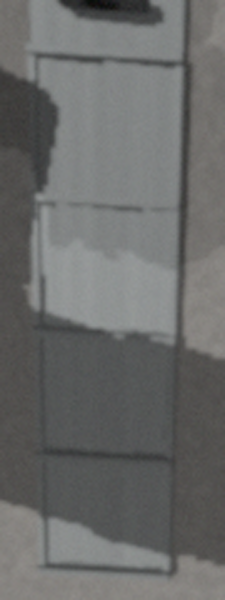

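View pics/wz_strip.png

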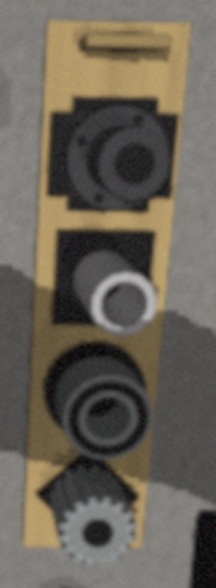

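Run:
```python
from h import *
from scipy.optimize import least_squares
c=dict(np.load('pics/w1c.npz'));t=cams.calibration('top')
wz=lambda a:np.array([(x/2.5+150,y/2.5) for x,y in a])
tz=lambda a:np.array([(x/2.9+130,y/2.9+150) for x,y in a])
# walls centre at y=140,70,0,-70,-140; use mid-wall points, z ~.014
yw=np.array([140,70,0,-70,-140])/1e3
pw=wz([(110.5,60),(109.5,207),(108.5,333),(108.5,455.5),(109,569)])
pt=tz([(98,397),(214,396),(328,394.5),(441,393.5),(556,392)])
def f(q,parts):
    x,y,a=q;X=np.stack([x-np.sin(a)*yw,y+np.cos(a)*yw,0*yw+.014],1);r=[]
    if 'w' in parts:r.append(proj(X,c)-pw)
    if 't' in parts:r.append(proj(X,t)-pt)
    return np.concatenate(r).ravel()
for s in('w','t','wt'):
    r=least_squares(f,[.447,0,.05],args=(s,));print(s,r.x[:2].round(4),np.degrees(r.x[2]).round(2),r.fun.round(1))
x,y,a=r.x
for yy in(.105,.035,-.035,-.105):print(yy,(x-np.sin(a)*yy).round(4),(y+np.cos(a)*yy).round(4))
P=dict(bush=(.616,.0445),bearing=(.627,-.0953),sleeve=(.6192,-.0238),pin=(.631,-.1645))
b,p=np.array(P['bush']),np.array(P['pin']);d=b-p;print('strip yaw',np.degrees(np.arctan2(-d[0],d[1])))
```

```text
w [ 0.4463 -0.0057] 2.33 [-0.  -2.2  0.1 -1.9  0.3  1.6  0.   1.9 -0.4  1.7]
t [ 0.4454 -0.0076] 1.92 [-0.7  0.  -0.7 -0.1 -0.1  0.   0.7 -0.1  0.8  0. ]
wt [ 0.4459 -0.0064] 2.16 [-0.  -1.6 -0.1 -1.4 -0.1  2.1 -0.4  2.3 -1.   2.1 -1.3  0.  -1.4 -0.2
 -0.8 -0.3  0.1 -0.5  0.2 -0.6]
0.105 0.4419 0.0985
0.035 0.4446 0.0286
-0.035 0.4472 -0.0414
-0.105 0.4498 -0.1113
strip yaw 4.105098513162578
```

```bash
python3 -c "
from h import *
plan([.447,0,.28],2.1)"
```

```text
clk 1.95 tcp [ 0.5321 -0.0166  0.3604] F [-0.65 -0.36 -0.42] gap 0.0851 D [-0.0851  0.0166 -0.0804] rv [-0.3  3.5 -0.1]
1 -27.6 26.9 8.1 -0.1 1.2 -0; 1 -27.8 26.9 7.6 -0.1 1.2 -0; 1 -28 26.8 7.1 -0.1 1.2 -0
```

Call:
drive_tool(plan="1 -27.5 27 8 0 1.2 0; 1 -28 27 7.5 0 1.2 0; 1 -28 27 7 0 1.2 0; 1 0 0 0 0 0 0; 1 0 0 0 0 0 0")

```text
clock: 2.58
tcp_pos: [0.4409, -0.0033, 0.2759]
orientation: [0.709, -0.706, -0.007, 0.01]
wrist_force: [0.5, 0.9, 0.5]
finger_gap: 0.0853
```

Run:
```python
from h import *
plan([.447,0,.28],2.1)
c=cams.calibration('wrist');p,d=cams.read_camera('wrist')
cv2.imwrite("pics/wrist2.png",p[:,:,::-1]);np.save("pics/wrist2d.npy",d)
np.savez('pics/w2c.npz',**c)
plan([.447,0,.28],2.1)
```

```text
clk 2.58 tcp [ 0.4409 -0.0033  0.2759] F [0.48 0.85 0.52] gap 0.0853 D [0.0061 0.0033 0.0041] rv [-0.2 -0.7 -0.3]
1 6.2 -4.2 3.2 -0.2 -0.7 -0.3
clk 2.62 tcp [ 0.4408 -0.0032  0.2758] F [-1.25  0.03  0.75] gap 0.0853 D [0.0062 0.0032 0.0042] rv [-0.3 -0.7 -0.3]
1 6.3 -4.2 3.1 -0.3 -0.7 -0.3
```

View pics/wrist2.png

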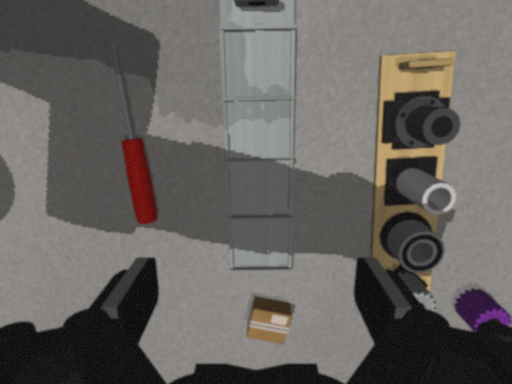

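Run:
```python
from h import *
from scipy.optimize import least_squares
c=dict(np.load('pics/w2c.npz'))
img=cv2.imread('pics/wrist2.png')
def pts(q,L): 
    x,y,a=q;L=np.array(L,float);return np.stack([x+np.cos(a)*L[:,0]-np.sin(a)*L[:,1],y+np.sin(a)*L[:,0]+np.cos(a)*L[:,1],L[:,2]],1)
q=(.4459,-.0064,np.radians(2.16))
g=img.astype(float).mean(2)
# column-mean profiles of rows between columns 250..275
pr=cv2.GaussianBlur(g,(1,1),0)[:,255:275].mean(1)
for lo,hi in((20,38),(92,108),(150,168),(207,224),(260,276)):print(lo,pr[lo:hi].round())
for yw in(.14,.07,0,-.07,-.14):
    print(yw,[proj(pts(q,[(0,yw+dy,z)]),c)[0].round(1).tolist() for dy,z in((.002,.016),(-.002,.016),(.002,.008),(-.002,.008))])
for v in (60,130,190,245):print(v,g[v,218:242].round(),g[v,284:302].round())
for yw in(.105,.035,-.035,-.105):print(proj(pts(q,[(x,yw,z) for x,z in((-.039,.012),(-.035,.012),(-.035,.008),(.035,.008),(.035,.012),(.039,.012))]),c).round(1).tolist())
```

```text
20 [153. 153. 152. 149. 149. 151. 152. 146. 122.  96. 109. 138. 150. 153.
 153. 153. 153. 153.]
92 [136. 134. 133. 130. 129. 129. 128. 119. 105. 116. 130. 134. 135. 135.
 135. 135.]
150 [152. 151. 152. 151. 152. 150. 142. 127. 101.  76.  79.  87.  88.  90.
  91.  90.  90.  90.]
207 [90. 90. 91. 90. 90. 90. 88. 79. 67. 61. 67. 80. 86. 88. 89. 90. 90.]
260 [147. 146. 146. 146. 143. 133. 108.  79.  70.  94. 124. 137. 140. 140.
 139. 139.]
0.14 [[260.1, 25.9], [260.2, 30.2], [260.1, 27.3], [260.1, 31.5]]
0.07 [[260.8, 97.4], [260.8, 101.3], [260.7, 97.3], [260.7, 101.0]]
0 [[261.3, 161.2], [261.4, 164.7], [261.3, 159.9], [261.3, 163.3]]
-0.07 [[261.9, 218.6], [261.9, 221.7], [261.8, 216.2], [261.8, 219.3]]
-0.14 [[262.3, 270.3], [262.4, 273.1], [262.2, 267.2], [262.3, 269.9]]
60 [117. 121. 126. 135. 137. 137. 122. 127. 138. 141. 139. 137. 137. 134.
 134. 137. 138. 140. 139. 143. 138. 139. 134. 139.] [148. 146. 150. 150. 151. 146. 136. 142. 151. 144. 129. 106. 116. 135.
 139. 135. 135. 134.]
130 [139. 138. 136. 136. 137. 135. 140. 145. 143. 135. 143. 155. 158. 154.
 153. 152. 154. 155. 15
[... 181 characters left out ...]
. 90. 90. 89. 91.
 91. 91. 93. 91. 90. 92.] [89. 92. 91. 86. 78. 82. 87. 88. 86. 82. 82. 84. 84. 82. 85. 84. 86. 81.]
245 [148. 144. 141. 139. 139. 137. 133. 136. 134. 133. 123. 105.  89.  87.
  87.  87.  89.  92.  86.  90.  89.  87.  93.  89.] [92. 90. 89. 88. 85. 85. 89. 89. 87. 83. 88. 87. 87. 86. 89. 83. 85. 85.]
[[223.8, 65.6], [227.5, 65.5], [227.8, 65.8], [293.0, 64.8], [293.4, 64.5], [297.2, 64.5]]
[[226.4, 132.1], [229.9, 132.0], [230.2, 131.6], [291.9, 130.8], [292.2, 131.2], [295.8, 131.1]]
[[228.7, 191.7], [232.1, 191.7], [232.3, 190.7], [290.8, 190.0], [291.1, 191.0], [294.5, 190.9]]
[[230.8, 245.5], [234.0, 245.5], [234.2, 244.1], [289.9, 243.5], [290.2, 244.9], [293.4, 244.8]]
```

```bash
python3 -c "
from h import *
X=cloud('top',np.load('pics/top0d.npy'),cams.calibration('top'))
print(X[165:200,375:406].reshape(-1,3)[np.nanargmax(X[165:200,375:406,2])],X[182,379],X[182,390],X[182,402])
plan([.616,.0445,.14],4.1,step=45)"
```

```text
[ 0.62439261 -0.26751895  0.05023067] [ 0.63236016 -0.2409021   0.03763552] [ 0.63139933 -0.25656323  0.04755205] [ 0.6320717  -0.27770939  0.04645761]
clk 2.62 tcp [ 0.4408 -0.0032  0.2758] F [-1.25  0.03  0.75] gap 0.0853 D [ 0.1752  0.0477 -0.1358] rv [-0.3 -2.7 -0.3]
1 29.5 22.5 7.2 -0 -0.5 -0.1; 1 29.5 22.5 6.9 -0 -0.5 -0.1; 1 29.6 22.5 6.7 -0 -0.5 -0.1; 1 29.6 22.6 6.5 -0 -0.5 -0.1; 1 29.6 22.6 6.3 -0 -0.5 -0.1; 1 29.7 22.6 6.1 -0 -0.5 -0.1
```

Call:
drive_tool(plan="1 29.5 22.5 7 0 -0.5 -0.1; 1 29.5 22.5 7 0 -0.5 -0.1; 1 29.5 22.5 7 0 -0.5 -0.1; 1 29.5 22.5 6.5 0 -0.5 -0.1; 1 29.5 22.5 6.5 0 -0.5 0; 1 29.5 22.5 6 0 -0.5 0; 1 0 0 0 0 0 0")

```text
clock: 3.5
tcp_pos: [0.635, 0.0417, 0.1451]
orientation: [0.707, -0.706, -0.033, 0.018]
wrist_force: [-0.5, 0.1, -0.1]
finger_gap: 0.0852
```

```bash
python3 -c "
from h import *
plan([.616,.0445,.051],4.1,n=5)"
```

```text
clk 3.5 tcp [0.635  0.0417 0.1451] F [-0.5   0.13 -0.1 ] gap 0.0852 D [-0.019   0.0028 -0.0941] rv [0.  0.  1.2]
1 -4.1 18.7 0.8 0 0 0.2; 1 -4.1 18.7 0.8 0 0 0.2; 1 -4 18.8 0.8 0 0 0.2; 1 -3.9 18.8 0.8 0 0 0.2; 1 -3.8 18.8 0.8 0 0 0.2
```

Call:
drive_tool(plan="1 -19 15 1 0 0 1.2; 1 0 15 1 0 0 0; 1 0 5 0 0 0 0; 1 0 0 0 0 0 0")

```text
clock: 4.0
tcp_pos: [0.62, 0.0409, 0.1116]
orientation: [-0.706, 0.707, 0.027, -0.023]
wrist_force: [0.4, 0.5, 0.8]
finger_gap: 0.0857
```

```bash
python3 -c "
from h import *
plan([.616,.0445,.051],4.1,n=4)"
```

```text
clk 4.0 tcp [0.62   0.0409 0.1116] F [0.39 0.48 0.83] gap 0.0857 D [-0.004   0.0036 -0.0606] rv [ 0.1 -0.   0.4]
1 -1 15.1 1 0 -0 0.1; 1 -1 15.1 1 0 -0 0.1; 1 -1 15.1 1 0 -0 0.1; 1 -1 15.2 1 0 -0 0.1
```

Call:
drive_tool(plan="1 -3 13 3 0 0 0.4; 1 -1 13 1 0 0 0; 1 0 13 0 0 0 0; 1 0 10 0 0 0 0; 1 0 4 0 0 0 0; 1 0 0 0 0 0 0")

```text
clock: 4.75
tcp_pos: [0.6161, 0.0447, 0.0554]
orientation: [-0.706, 0.707, 0.025, -0.025]
wrist_force: [-0.3, 0.4, 0.1]
finger_gap: 0.0855
```

```bash
python3 -c "
from h import *
plan([.616,.0445,.051],4.1,n=1)"
```

```text
clk 4.75 tcp [0.6161 0.0447 0.0554] F [-0.31  0.36  0.15] gap 0.0855 D [-0.0001 -0.0002 -0.0044] rv [ 0.1 -0.   0. ]
1 -0.1 4.4 -0.2 0.1 -0 0
```

Accurate. Go down the last bit and grip.

Call:
drive_tool(plan="1 0 4 0 0 0 0; -1 0 0 0 0 0 0; -1 0 0 0 0 0 0; -1 0 0 0 0 0 0; -1 0 0 0 0 0 0; -1 0 0 0 0 0 0", grip_force=45)

```text
clock: 5.5
tcp_pos: [0.617, 0.0446, 0.0525]
orientation: [-0.706, 0.707, 0.026, -0.024]
wrist_force: [-0.1, -0.1, -0.4]
finger_gap: 0.0346
```

Run:
```python
from h import *
plan([.616,.0445,.051],4.1,n=1)
p,d=cams.read_camera('wrist');cv2.imwrite("pics/g1.png",p[:,:,::-1])
plan([.4485,-.1104,.11],2.1)
```

```text
clk 5.5 tcp [0.617  0.0446 0.0525] F [-0.07 -0.1  -0.42] gap 0.0346 D [-0.001  -0.0001 -0.0015] rv [ 0.1 -0.   0.1]
1 -1 1.5 -0 0.1 -0 0.1
clk 5.55 tcp [0.617  0.0446 0.0525] F [ 0.   -0.34 -0.45] gap 0.035 D [-0.1685 -0.155   0.0575] rv [0.1 2.  0.1]
1 -35.8 -11.5 -28.6 0 0.4 0; 1 -35.6 -11.5 -28.8 0 0.4 0; 1 -35.4 -11.5 -29 0 0.4 0; 1 -35.2 -11.5 -29.3 0 0.4 0; 1 -35 -11.5 -29.5 0 0.4 0
```

View pics/g1.png

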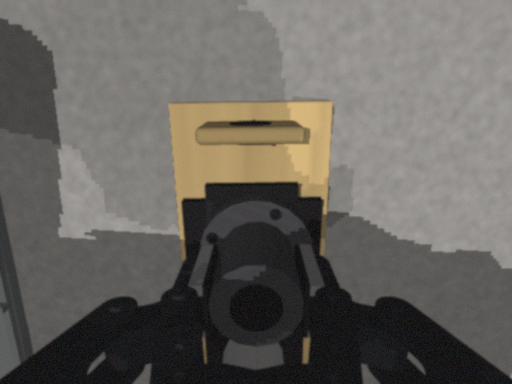

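Call:
drive_tool(plan="-1 0 -10 0 0 0 0; -1 0 -25 0 0 0 0; -1 0 -30 0 0 0 0; -1 -10 -12 0 0 0 0; -1 -35 0 -20 0 0.4 0; -1 -36 0 -30 0 0.4 0; -1 -36 0 -30 0 0.4 0; -1 -30 0 -30 0 0.4 0")

```text
clock: 6.55
tcp_pos: [0.4693, -0.0744, 0.1303]
orientation: [-0.706, 0.707, 0.016, -0.018]
wrist_force: [-0.2, -0.3, -4.4]
finger_gap: 0.0347
```

Run:
```python
from h import *
plan([.4485,-.1104,.07],2.1,step=30)
```

```text
clk 6.55 tcp [ 0.4693 -0.0744  0.1303] F [-0.2  -0.33 -4.42] gap 0.0347 D [-0.0208 -0.036  -0.0603] rv [ 0.1  0.6 -0.2]
1 -7.4 20.1 -11.6 0 0.2 -0.1; 1 -7.4 20.1 -11.7 0 0.2 -0.1; 1 -7.4 20.1 -11.7 0 0.2 -0.1
```

Call:
drive_tool(plan="-1 -15 5 -25 0 0.3 0; -1 0 10 -3 0 0 0; -1 0 5 0 0 0 0; -1 0 0 0 0 0 0")

```text
clock: 7.05
tcp_pos: [0.4501, -0.1033, 0.1086]
orientation: [0.707, -0.707, -0.011, 0.016]
wrist_force: [0.1, 0.6, -3.2]
finger_gap: 0.0351
```

Run:
```python
from h import *
plan([.4485,-.1104,.07],2.1,step=30)
```

```text
clk 7.05 tcp [ 0.4501 -0.1033  0.1086] F [ 0.13  0.57 -3.19] gap 0.0351 D [-0.0016 -0.0071 -0.0386] rv [-0.   0.1 -0.4]
1 -0.8 19.3 -3.5 -0 0.1 -0.2; 1 -0.9 19.3 -3.5 -0 0.1 -0.2
```

Call:
drive_tool(plan="-1 -1.5 12 -7 0 0 -0.4; -1 0 12 0 0 0 0; -1 0 8 0 0 0 0; -1 0 0 0 0 0 0; -1 0 0 0 0 0 0")

```text
clock: 7.68
tcp_pos: [0.4507, -0.1078, 0.0755]
orientation: [0.707, -0.706, -0.016, 0.015]
wrist_force: [0.1, 0.1, -3.4]
finger_gap: 0.035
```

Run:
```python
from h import *
plan([.4485,-.1104,.0465],2.1,step=30)
for n in('top','side','wrist'):
    p,d=cams.read_camera(n)
    cv2.imwrite(f"pics/pl1{n}.png",p[:,:,::-1])
t=cv2.imread('pics/pl1top.png')[240:330,130:350];s=cv2.imread('pics/pl1side.png')[160:310,270:390]
cv2.imwrite('pics/pl1tz.png',cv2.resize(t,None,fx=3.5,fy=3.5,interpolation=cv2.INTER_CUBIC));cv2.imwrite('pics/pl1sz.png',cv2.resize(s,None,fx=4,fy=4,interpolation=cv2.INTER_CUBIC))
```

```text
clk 7.67 tcp [ 0.4507 -0.1078  0.0755] F [ 0.11  0.08 -3.37] gap 0.035 D [-0.0022 -0.0026 -0.029 ] rv [-0.1  0.4  0.1]
1 -2.3 29 -2.5 -0.1 0.4 0.1
```

View pics/pl1sz.png

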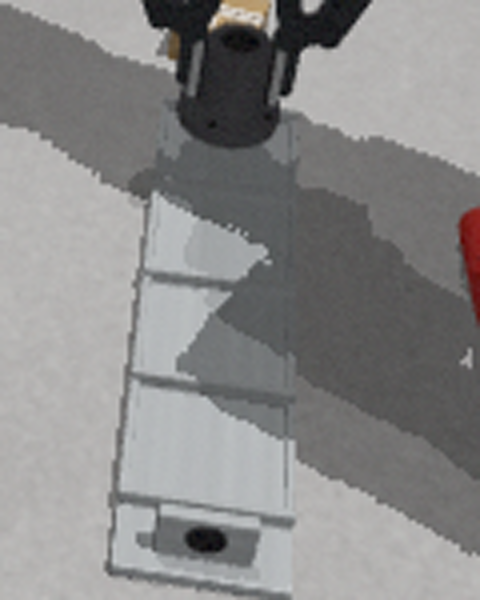

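View pics/pl1wrist.png

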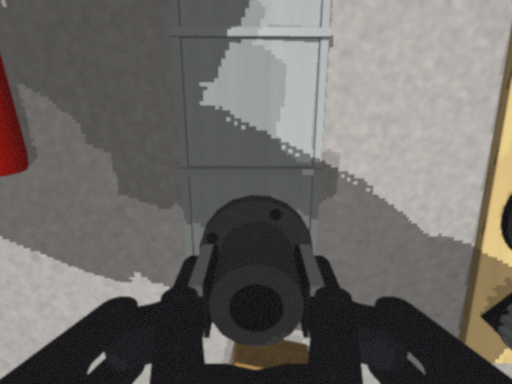

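Run:
```python
from h import *
c=cams.calibration('wrist')
def pts(q,L): 
    x,y,a=q;L=np.array(L,float);return np.stack([x+np.cos(a)*L[:,0]-np.sin(a)*L[:,1],y+np.sin(a)*L[:,0]+np.cos(a)*L[:,1],L[:,2]],1)
q=(.4447,-.0055,np.radians(2.1))
img=cv2.imread('pics/pl1wrist.png')
big=cv2.resize(img[0:300,150:360],None,fx=2,fy=2,interpolation=cv2.INTER_CUBIC)
def ln(L,col):
    p=(proj(pts(q,L),c)-[150,0])*2
    cv2.polylines(big,[p.round().astype(np.int32)],False,col,1)
for yw in(0,-.07):
    for dy,z,col in((.002,.016,(0,255,0)),(-.002,.016,(0,0,255)),(.002,.008,(255,255,0)),(-.002,.008,(255,0,255))): ln([(-.035,yw+dy,z),(.035,yw+dy,z)],col)
for x in(-.039,-.035,.035,.039): ln([(x,y,.012) for y in np.linspace(.04,-.13,30)],(0,255,255))
big2=np.hstack([cv2.resize(img[0:300,150:360],None,fx=1.9,fy=1.9),cv2.resize(big,None,fx=.95,fy=.95)])
cv2.imwrite('pics/ov1.png',big2)
```

```text
(no output)
```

View pics/ov1.png

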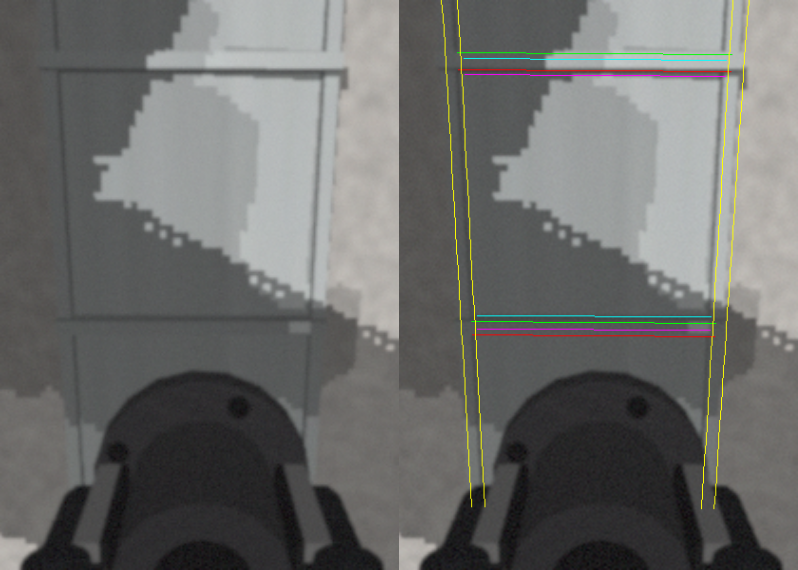

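Call:
drive_tool(plan="-1 -3.2 6 -2.5 0 0.4 0; -1 -0.5 8 0 0 0 0; -1 0 5 0 0 0 0; -1 0 0 0 0 0 0; -1 0 0 0 0 0 0")

```text
clock: 8.45
tcp_pos: [0.4468, -0.1111, 0.0554]
orientation: [0.707, -0.707, -0.013, 0.012]
wrist_force: [-0.8, 0.3, -3.4]
finger_gap: 0.0348
```

Run:
```python
from h import *
plan([.4475,-.1104,.0465],2.1,step=30)
```

```text
clk 8.45 tcp [ 0.4468 -0.1111  0.0554] F [-0.85  0.27 -3.38] gap 0.0348 D [ 0.0007  0.0007 -0.0089] rv [-0.1 -0.1  0.1]
1 0.7 8.9 0.6 -0.1 -0.1 0.1
```

Call:
drive_tool(plan="-1 0.5 4 0.5 0 0 0; -1 0 2 0 0 0 0; -1 0 1 0 0 0 0; -1 0 1 0 0 0 0; -1 0 0 0 0 0 0")

```text
clock: 9.07
tcp_pos: [0.4478, -0.1106, 0.0472]
orientation: [0.707, -0.707, -0.013, 0.012]
wrist_force: [0.7, -0.1, -3.2]
finger_gap: 0.0348
```

Call:
drive_tool(plan="-1 0 0.7 0 0 0 0; -1 0 0.7 0 0 0 0; -1 0 0 0 0 0 0")

```text
clock: 9.45
tcp_pos: [0.448, -0.1106, 0.0466]
orientation: [0.707, -0.707, -0.014, 0.012]
wrist_force: [-0.1, -0.8, -3.9]
finger_gap: 0.0346
```

Call:
drive_tool(plan="-1 0 1 0 0 0 0; -1 0 1 0 0 0 0; -1 0 0 0 0 0 0")

```text
clock: 9.82
tcp_pos: [0.4482, -0.1106, 0.0466]
orientation: [-0.707, 0.707, 0.014, -0.011]
wrist_force: [0.2, 0.1, -3.3]
finger_gap: 0.0348
```

Call:
drive_tool(plan="-1 0 1.5 0 0 0 0; -1 0 1.5 0 0 0 0")

```text
clock: 10.07
tcp_pos: [0.4484, -0.1106, 0.0464]
orientation: [-0.707, 0.707, 0.015, -0.011]
wrist_force: [-6.3, 2.0, 19.9]
finger_gap: 0.035
```

Call:
drive_tool(plan="-1 0 0 0 0 0 0; 0.3 0 0 0 0 0 0; 0.5 0 0 0 0 0 0; 0.5 0 0 0 0 0 0; 0.5 0 -10 0 0 0 0; 1 0 -30 0 0 0 0; 1 0 -40 0 0 0 0; 1 0 0 0 0 0 0")

```text
clock: 11.08
tcp_pos: [0.4491, -0.1111, 0.1301]
orientation: [-0.706, 0.708, 0.015, -0.01]
wrist_force: [1.3, -0.0, 0.1]
finger_gap: 0.0851
```

Run:
```python
from h import *
p,d=cams.read_camera('wrist');cv2.imwrite("pics/r1.png",p[:,:,::-1])
plan([.6195,-.0238,.13],4.1,step=40)
```

```text
clk 11.12 tcp [ 0.448  -0.1106  0.1285] F [ 0.47  0.43 -0.98] gap 0.0851 D [0.1715 0.0868 0.0015] rv [ 0.  -2.   0.2]
1 34.9 -0.2 16.1 0 -0.4 0; 1 35 -0.2 15.9 0 -0.4 0; 1 35.1 -0.2 15.6 0 -0.4 0; 1 35.2 -0.2 15.4 0 -0.4 0; 1 35.3 -0.3 15.1 0 -0.4 0
```

View pics/r1.png

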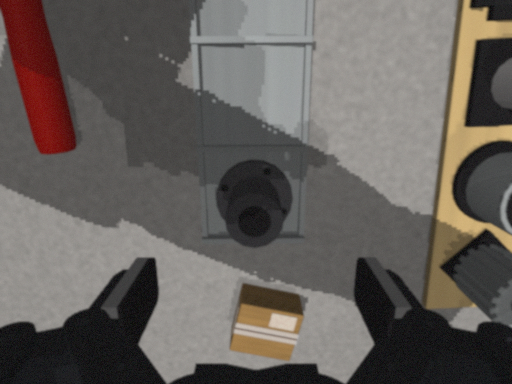

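Call:
drive_tool(plan="1 35 0 16 0 -0.4 0; 1 35 0 16 0 -0.4 0; 1 35 0 15.5 0 -0.4 0; 1 35 0 15.5 0 -0.4 0; 1 15 3 10 0 -0.3 0; 1 0 5 0 0 0 0; 1 0 0 0 0 0 0")

```text
clock: 12.0
tcp_pos: [0.5974, -0.0276, 0.1133]
orientation: [0.707, -0.706, -0.021, 0.027]
wrist_force: [0.2, 0.5, 0.1]
finger_gap: 0.0853
```

Run:
```python
from h import *
plan([.6192,-.0238,.054],4.1,n=4)
```

```text
clk 12.0 tcp [ 0.5974 -0.0276  0.1133] F [0.15 0.51 0.12] gap 0.0853 D [ 0.0218  0.0038 -0.0593] rv [-0.1 -0.2 -0.5]
1 5.6 14.8 0.6 -0 -0.1 -0.1; 1 5.6 14.8 0.6 -0 -0.1 -0.1; 1 5.6 14.8 0.6 -0 -0.1 -0.1; 1 5.5 14.8 0.6 -0 -0.1 -0.1
```

Call:
drive_tool(plan="1 20 0 2 0 0 -0.4; 1 1 0 0 0 0 0; 1 0 12 0 0 0 0; 1 0 12 0 0 0 0; 1 0 12 0 0 0 0; 1 0 8 0 0 0 0; 1 0 0 0 0 0 0")

```text
clock: 12.88
tcp_pos: [0.6116, -0.0263, 0.0649]
orientation: [0.707, -0.706, -0.02, 0.026]
wrist_force: [0.1, 0.7, 1.1]
finger_gap: 0.0854
```

Run:
```python
from h import *
plan([.6192,-.0238,.054],4.1,n=1)
```

```text
clk 12.88 tcp [ 0.6116 -0.0263  0.0649] F [0.12 0.72 1.06] gap 0.0854 D [ 0.0076  0.0025 -0.0109] rv [-0.1 -0.4 -0.5]
1 7.8 10.8 2 -0.1 -0.4 -0.5
```

Call:
drive_tool(plan="1 9 4 2.5 0 -0.4 -0.5; 1 2 4 0 0 0 0; 1 0 1 0 0 0 0; 1 0 0 0 0 0 0")

```text
clock: 13.38
tcp_pos: [0.6242, -0.0228, 0.0559]
orientation: [0.707, -0.706, -0.026, 0.024]
wrist_force: [-0.1, -0.0, 0.4]
finger_gap: 0.0855
```

Run:
```python
from h import *
plan([.6192,-.0238,.054],4.1,n=1)
```

```text
clk 13.38 tcp [ 0.6242 -0.0228  0.0559] F [-0.11 -0.01  0.37] gap 0.0855 D [-0.005  -0.001  -0.0019] rv [-0.1  0.   0.2]
1 -5.1 1.9 -0.7 -0.1 0 0.2
```

Call:
drive_tool(plan="1 -4 2 -1 0 0 0.2; 1 0 0 0 0 0 0; -1 0 0 0 0 0 0; -1 0 0 0 0 0 0; -1 0 0 0 0 0 0; -1 0 0 0 0 0 0; -1 0 0 0 0 0 0", grip_force=40)

```text
clock: 14.25
tcp_pos: [0.6203, -0.0243, 0.0545]
orientation: [0.707, -0.706, -0.025, 0.025]
wrist_force: [-0.3, -0.1, 0.0]
finger_gap: 0.0327
```

Run:
```python
from h import *
p,d=cams.read_camera('wrist');cv2.imwrite("pics/g2.png",p[:,:,::-1])
plan([.445,-.0405,.12],2.1,n=4)
```

```text
clk 14.3 tcp [ 0.6203 -0.0243  0.0546] F [0.32 0.61 1.05] gap 0.033 D [-0.1753 -0.0162  0.0654] rv [-0.1  2.   0. ]
1 -44 -16.4 -0.9 -0 0.5 0; 1 -44 -16.4 -1.3 -0 0.5 0; 1 -44 -16.4 -1.7 -0 0.5 0; 1 -44 -16.4 -2 -0 0.5 0
```

View pics/g2.png

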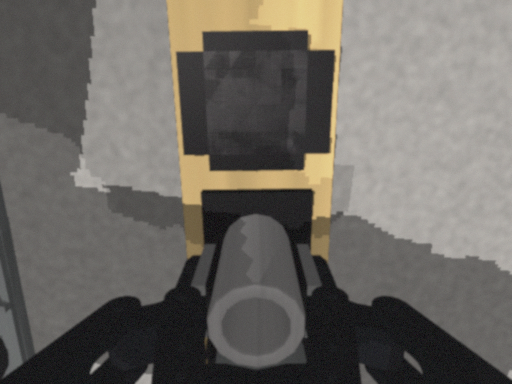

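Call:
drive_tool(plan="-1 0 -10 0 0 0 0; -1 -10 -25 0 0 0 0; -1 -40 -10 -1 0 0.4 0; -1 -42 0 -2 0 0.4 0; -1 -42 0 -3 0 0.4 0; -1 -30 0 -5 0 0.4 0; -1 -6 0 -2 0 0.4 0; -1 0 0 0 0 0 0")

```text
clock: 15.3
tcp_pos: [0.4484, -0.0485, 0.104]
orientation: [0.707, -0.707, -0.014, 0.011]
wrist_force: [-0.0, -0.0, -2.2]
finger_gap: 0.0329
```

Run:
```python
from h import *
plan([.445,-.0405,.0486],2.1,n=1)
```

```text
clk 15.3 tcp [ 0.4484 -0.0485  0.104 ] F [-0.04 -0.02 -2.19] gap 0.0329 D [-0.0034  0.008  -0.0554] rv [-0.  -0.   0.2]
1 -3.4 55.4 8.1 -0 -0 0.2
```

Call:
drive_tool(plan="-1 -3 12 8 0 0 0.2; -1 0 13 1 0 0 0; -1 0 12 0 0 0 0; -1 0 7 0 0 0 0; -1 0 0 0 0 0 0; -1 0 0 0 0 0 0")

```text
clock: 16.05
tcp_pos: [0.4476, -0.0386, 0.0559]
orientation: [0.707, -0.707, -0.013, 0.013]
wrist_force: [0.6, 0.6, 0.3]
finger_gap: 0.0327
```

Run:
```python
from h import *
plan([.445,-.0405,.0486],2.1,n=1)
```

```text
clk 16.05 tcp [ 0.4476 -0.0386  0.0559] F [0.58 0.57 0.33] gap 0.0327 D [-0.0026 -0.0019 -0.0073] rv [-0.1  0.1  0. ]
1 -2.7 7.3 -1.8 -0.1 0.1 0
```

Call:
drive_tool(plan="-1 -2.5 2 -1.5 0 0 0; -1 0 2 0 0 0 0; -1 0 1.5 0 0 0 0; -1 0 0 0 0 0 0; -1 0 1 0 0 0 0")

```text
clock: 16.68
tcp_pos: [0.4459, -0.0407, 0.0501]
orientation: [0.707, -0.707, -0.014, 0.012]
wrist_force: [-0.3, -0.2, -1.2]
finger_gap: 0.0334
```

Run:
```python
from h import *
plan([.445,-.0405,.0486],2.1,n=1)
```

```text
clk 16.68 tcp [ 0.4459 -0.0407  0.0501] F [-0.34 -0.24 -1.16] gap 0.0334 D [-0.0009  0.0002 -0.0015] rv [-0.   0.   0.2]
1 -0.9 1.4 0.3 -0 0 0.2
```

Call:
drive_tool(plan="-1 0 1 0 0 0 0; -1 0 1 0 0 0 0; -1 0 1.2 0 0 0 0")

```text
clock: 17.05
tcp_pos: [0.446, -0.0408, 0.0484]
orientation: [-0.707, 0.707, 0.014, -0.012]
wrist_force: [-5.5, 2.6, 20.3]
finger_gap: 0.0331
```

Call:
drive_tool(plan="-1 0 0 0 0 0 0; 0.3 0 0 0 0 0 0; 0.5 0 0 0 0 0 0; 0.5 0 0 0 0 0 0; 0.5 0 -15 0 0 0 0; 1 0 -35 0 0 0 0; 1 0 -30 0 0 0 0; 1 0 0 0 0 0 0")

```text
clock: 18.05
tcp_pos: [0.4456, -0.0407, 0.1299]
orientation: [0.707, -0.707, -0.014, 0.012]
wrist_force: [-1.0, -0.2, 0.1]
finger_gap: 0.0855
```

Run:
```python
from h import *
p,d=cams.read_camera('wrist');cv2.imwrite("pics/r2.png",p[:,:,::-1])
plan([.627,-.0953,.13],4.1,step=40)
```

```text
clk 18.1 tcp [ 0.4448 -0.0405  0.1287] F [ 0.46  1.26 -0.91] gap 0.0855 D [ 0.1822 -0.0548  0.0013] rv [-0. -2.  0.]
1 36 -0.3 -12.3 -0 -0.4 0; 1 35.9 -0.3 -12.6 -0 -0.4 0; 1 35.8 -0.3 -12.8 -0 -0.4 0; 1 35.8 -0.3 -13.1 -0 -0.4 0; 1 35.7 -0.3 -13.3 -0 -0.4 0
```

View pics/r2.png

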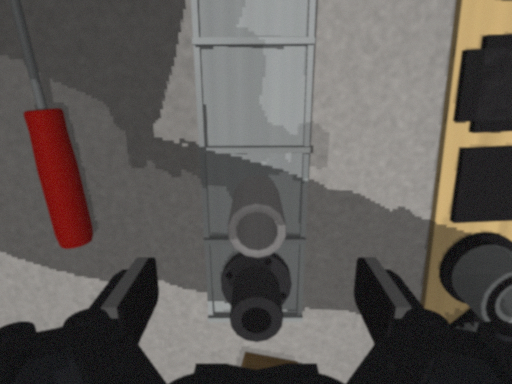

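Call:
drive_tool(plan="1 36 0 -12.5 0 -0.4 0; 1 36 0 -12.5 0 -0.4 0; 1 36 0 -13 0 -0.4 0; 1 36 0 -13 0 -0.4 0; 1 25 0 -8 0 -0.3 0; 1 5 0 0 0 0 0; 1 0 0 0 0 0 0")

```text
clock: 18.98
tcp_pos: [0.6198, -0.09, 0.1159]
orientation: [0.709, -0.705, -0.02, 0.031]
wrist_force: [-0.2, 0.2, -0.3]
finger_gap: 0.0852
```

Run:
```python
from h import *
plan([.627,-.0953,.044],4.1,n=1)
```

```text
clk 18.98 tcp [ 0.6198 -0.09    0.1159] F [-0.21  0.2  -0.26] gap 0.0852 D [ 0.0072 -0.0053 -0.0719] rv [-0.4 -0.  -0.9]
1 7.9 71.8 -6.2 -0.4 -0 -0.9
```

Call:
drive_tool(plan="1 7 10 -5.5 -0.4 0 -0.9; 1 1 14 -0.5 0 0 0; 1 0 14 0 0 0 0; 1 0 12 0 0 0 0; 1 0 4 0 0 0 0; 1 0 0 0 0 0 0")

```text
clock: 19.73
tcp_pos: [0.6231, -0.0934, 0.0573]
orientation: [0.707, -0.706, -0.023, 0.028]
wrist_force: [-0.3, -0.3, 0.5]
finger_gap: 0.0857
```

Run:
```python
from h import *
plan([.627,-.0953,.044],4.1,n=1)
```

```text
clk 19.73 tcp [ 0.6231 -0.0934  0.0573] F [-0.27 -0.25  0.49] gap 0.0857 D [ 0.0039 -0.0019 -0.0133] rv [-0.1  0.  -0.4]
1 3.9 13.3 -2.2 -0.1 0 -0.4
```

Call:
drive_tool(plan="1 4 6 -2 0 0 -0.4; 1 0.5 5 -0.5 0 0 0; 1 0 2 0 0 0 0; 1 0 0 0 0 0 0")

```text
clock: 20.23
tcp_pos: [0.629, -0.096, 0.0444]
orientation: [0.707, -0.706, -0.027, 0.024]
wrist_force: [0.7, 0.3, -0.5]
finger_gap: 0.0857
```

Run:
```python
from h import *
plan([.627,-.0953,.044],4.1,n=1)
```

```text
clk 20.23 tcp [ 0.629  -0.096   0.0444] F [ 0.68  0.28 -0.45] gap 0.0857 D [-0.002   0.0007 -0.0004] rv [-0.1  0.   0.2]
1 -1.9 0.4 0.9 -0.1 0 0.2
```

Call:
drive_tool(plan="1 -1.5 0 0.7 0 0 0.2; -1 0 0 0 0 0 0; -1 0 0 0 0 0 0; -1 0 0 0 0 0 0; -1 0 0 0 0 0 0; -1 0 0 0 0 0 0", grip_force=50)

```text
clock: 20.98
tcp_pos: [0.6279, -0.0954, 0.0452]
orientation: [0.707, -0.706, -0.026, 0.025]
wrist_force: [0.2, 0.7, 0.9]
finger_gap: 0.0497
```

Run:
```python
from h import *
p,d=cams.read_camera('wrist');cv2.imwrite("pics/g3.png",p[:,:,::-1])
plan([.4424,.0295,.11],2.1,n=5)
```

```text
clk 21.02 tcp [ 0.6279 -0.0954  0.0452] F [-0.51  0.19  0.97] gap 0.0499 D [-0.1855  0.1249  0.0648] rv [-0.   2.   0.1]
1 -35.2 -13 27.6 -0 0.4 0; 1 -35.4 -13 27.3 -0 0.4 0; 1 -35.6 -13 27.1 -0 0.4 0; 1 -35.8 -13 26.8 -0 0.4 0; 1 -36 -13 26.6 -0 0.4 0
```

View pics/g3.png

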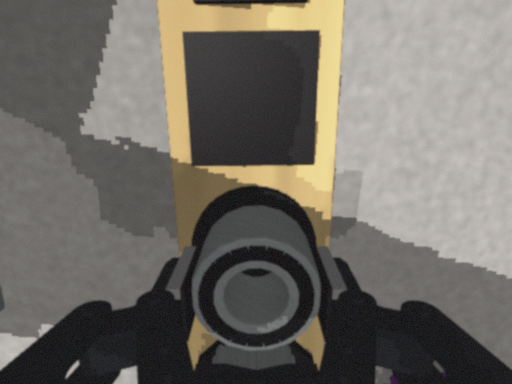

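Call:
drive_tool(plan="-1 0 -10 0 0 0 0; -1 0 -30 5 0 0 0; -1 -10 -35 28 0 0 0; -1 -36 -5 30 0 0.4 0; -1 -38 0 28 0 0.4 0; -1 -38 0 20 0 0.4 0; -1 -35 0 10 0 0.4 0; -1 -10 0 0 0 0.4 0")

```text
clock: 22.02
tcp_pos: [0.4452, 0.0187, 0.1272]
orientation: [0.708, -0.706, -0.01, 0.015]
wrist_force: [-0.2, -0.1, -4.7]
finger_gap: 0.0499
```

Run:
```python
from h import *
plan([.4424,.0295,.0392],2.1,n=1)
```

```text
clk 22.02 tcp [0.4452 0.0187 0.1272] F [-0.19 -0.06 -4.72] gap 0.0499 D [-0.0028  0.0108 -0.088 ] rv [-0.2 -0.1 -0.4]
1 -1.9 88 10.6 -0.2 -0.1 -0.4
```

Call:
drive_tool(plan="-1 0 8 9 0 0 -0.4; -1 0 16 1.5 0 0 0; -1 0 18 0 0 0 0; -1 0 18 0 0 0 0; -1 0 12 0 0 0 0; -1 0 3 0 0 0 0; -1 0 0 0 0 0 0")

```text
clock: 22.9
tcp_pos: [0.4513, 0.0303, 0.0496]
orientation: [0.708, -0.706, -0.015, 0.009]
wrist_force: [0.4, 0.7, -4.2]
finger_gap: 0.0499
```

Run:
```python
from h import *
plan([.4424,.0295,.0392],2.1,n=1)
```

```text
clk 22.9 tcp [0.4513 0.0303 0.0496] F [ 0.42  0.71 -4.21] gap 0.0499 D [-0.0089 -0.0008 -0.0104] rv [-0.2 -0.1  0.5]
1 -9 10.3 -0.5 -0.2 -0.1 0.5
```

Call:
drive_tool(plan="-1 -8 3 -0.5 0 0 0.5; -1 -1 2 0 0 0 0; -1 0 1 0 0 0 0; -1 0 0 0 0 0 0")

```text
clock: 23.4
tcp_pos: [0.4428, 0.0293, 0.0445]
orientation: [0.708, -0.706, -0.013, 0.011]
wrist_force: [0.9, 0.2, -3.1]
finger_gap: 0.0495
```

Run:
```python
from h import *
plan([.4424,.0295,.0392],2.1,n=1)
```

```text
clk 23.4 tcp [0.4428 0.0293 0.0445] F [ 0.87  0.24 -3.09] gap 0.0495 D [-0.0004  0.0002 -0.0053] rv [-0.2 -0.1  0.1]
1 -0.4 5.3 0.2 -0.2 -0.1 0.1
```

Call:
drive_tool(plan="-1 0 2 0 0 0 0; -1 0 1.5 0 0 0 0; -1 0 1 0 0 0 0; -1 0 1 0 0 0 0")

```text
clock: 23.9
tcp_pos: [0.4433, 0.0293, 0.0391]
orientation: [0.708, -0.706, -0.013, 0.011]
wrist_force: [-3.6, -0.3, 10.9]
finger_gap: 0.0497
```

Call:
drive_tool(plan="-1 0 0 0 0 0 0; 0.6 0 0 0 0 0 0; 0.7 0 0 0 0 0 0; 0.7 0 0 0 0 0 0; 0.7 0 -15 0 0 0 0; 1 0 -35 0 0 0 0; 1 0 -30 0 0 0 0; 1 0 0 0 0 0 0")

```text
clock: 24.9
tcp_pos: [0.4444, 0.0288, 0.1222]
orientation: [0.708, -0.706, -0.014, 0.01]
wrist_force: [0.1, -0.5, -0.5]
finger_gap: 0.0854
```

Run:
```python
from h import *
p,d=cams.read_camera('wrist');cv2.imwrite("pics/r3.png",p[:,:,::-1])
p,d=cams.read_camera('top');cv2.imwrite("pics/r3t.png",cv2.resize(p[140:330,130:410,::-1],None,fx=2.8,fy=2.8))
plan([.631,-.1645,.13],4.1,step=45)
```

```text
clk 25.0 tcp [0.4427 0.029  0.12  ] F [ 0.08  0.14 -0.37] gap 0.0855 D [ 0.1883 -0.1935  0.01  ] rv [-0.2 -2.2  0.1]
1 25.9 -1.5 -28.5 -0 -0.3 0; 1 25.8 -1.5 -28.7 -0 -0.3 0; 1 25.6 -1.5 -28.8 -0 -0.3 0; 1 25.5 -1.5 -29 -0 -0.3 0; 1 25.3 -1.4 -29.1 -0 -0.3 0; 1 25.2 -1.4 -29.2 -0 -0.3 0; 1 25 -1.4 -29.4 -0 -0.3 0
```

View pics/r3.png

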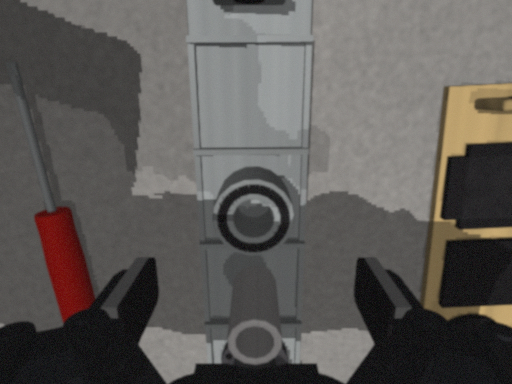

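View pics/r3t.png

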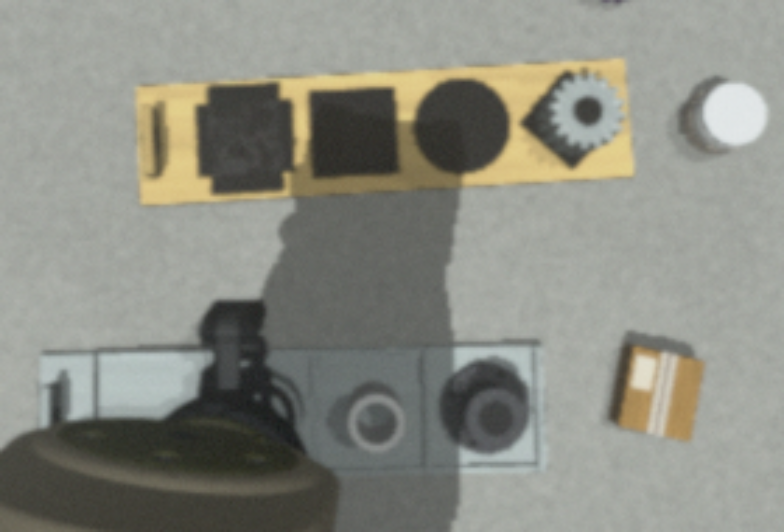

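The wrist view shows the bearing centred at (252,215) in the third compartment. The top crop shows the steel pinion on the diamond insert at (587,112). The purple look-alike at (605,0) is off the rack, so I'm leaving it alone.

Call:
drive_tool(plan="1 26 -2 -28.5 0 -0.3 0; 1 26 -2 -28.5 0 -0.3 0; 1 25.5 -2 -29 0 -0.3 0; 1 25.5 -2 -29 0 -0.3 0; 1 25.5 -2 -29 0 -0.3 0; 1 25 -2 -29 0 -0.3 0; 1 14 0 -15 0 -0.3 0; 1 0 0 0 0 0 0")

```text
clock: 26.0
tcp_pos: [0.6172, -0.1538, 0.1159]
orientation: [0.71, -0.703, -0.02, 0.032]
wrist_force: [-0.7, 0.1, 0.2]
finger_gap: 0.0857
```

Run:
```python
from h import *
plan([.631,-.1645,.045],4.1,n=1)
```

```text
clk 26.0 tcp [ 0.6172 -0.1538  0.1159] F [-0.66  0.05  0.25] gap 0.0857 D [ 0.0138 -0.0107 -0.0709] rv [-0.6  0.1 -1. ]
1 14.2 70.6 -12.4 -0.6 0.1 -1
```

Call:
drive_tool(plan="1 13 3 -11 -0.6 0 -1; 1 2 12 -1 0 0 0; 1 0 14 0 0 0 0; 1 0 14 0 0 0 0; 1 0 10 0 0 0 0; 1 0 0 0 0 0 0")

```text
clock: 26.75
tcp_pos: [0.63, -0.1618, 0.0557]
orientation: [0.708, -0.706, -0.025, 0.028]
wrist_force: [0.1, 0.6, 1.3]
finger_gap: 0.0855
```

Run:
```python
from h import *
plan([.631,-.1645,.045],4.1,n=1)
```

```text
clk 26.75 tcp [ 0.63   -0.1618  0.0557] F [0.08 0.59 1.3 ] gap 0.0855 D [ 0.001  -0.0027 -0.0107] rv [-0.2  0.2 -0.3]
1 0.9 10.7 -2.8 -0.2 0.2 -0.3
```

Call:
drive_tool(plan="1 1 5 -2.5 -0.2 0 -0.3; 1 0 4 0 0 0 0; 1 0 0.5 0 0 0 0; 1 0 0 0 0 0 0")

```text
clock: 27.25
tcp_pos: [0.6321, -0.1647, 0.0469]
orientation: [-0.706, 0.707, 0.028, -0.026]
wrist_force: [0.2, 0.6, 0.3]
finger_gap: 0.0853
```

Run:
```python
from h import *
plan([.631,-.1645,.045],4.1,n=1)
```

```text
clk 27.25 tcp [ 0.6321 -0.1647  0.0469] F [0.18 0.6  0.34] gap 0.0853 D [-0.0011  0.0002 -0.0019] rv [0.1 0.2 0.1]
1 -1.1 1.8 0.3 0.1 0.2 0.1
```

Call:
drive_tool(plan="1 -0.8 1.5 0 0 0 0; -1 0 0 0 0 0 0; -1 0 0 0 0 0 0; -1 0 0 0 0 0 0; -1 0 0 0 0 0 0; -1 0 0 0 0 0 0", grip_force=55)

```text
clock: 28.0
tcp_pos: [0.6318, -0.165, 0.0461]
orientation: [-0.706, 0.707, 0.028, -0.025]
wrist_force: [0.4, 0.3, 0.2]
finger_gap: 0.0448
```

Run:
```python
from h import *
p,d=cams.read_camera('wrist');cv2.imwrite("pics/g4.png",p[:,:,::-1])
plan([.4399,.0994,.12],2.1,step=45)
```

```text
clk 28.05 tcp [ 0.6318 -0.165   0.0462] F [0.03 0.18 0.39] gap 0.0449 D [-0.1919  0.2644  0.0738] rv [0.1 2.2 0.2]
1 -21.4 -9.4 34.7 0 0.3 0; 1 -21.6 -9.4 34.6 0 0.3 0; 1 -21.7 -9.4 34.5 0 0.3 0; 1 -21.9 -9.3 34.4 0 0.3 0; 1 -22.1 -9.3 34.3 0 0.3 0; 1 -22.3 -9.3 34.2 0 0.3 0; 1 -22.4 -9.3 34.1 0 0.3 0; 1 -22.6 -9.3 34 0 0.3 0
```

View pics/g4.png

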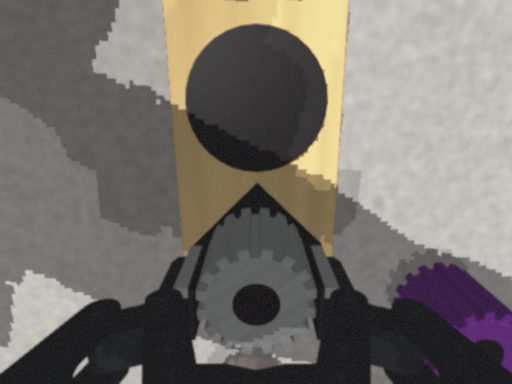

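Call:
drive_tool(plan="-1 0 -10 0 0 0 0; -1 0 -30 5 0 0 0; -1 -20 -32 32 0 0.3 0; -1 -24 -5 38 0 0.3 0; -1 -24 0 38 0 0.3 0; -1 -24 0 38 0 0.3 0; -1 -24 0 38 0 0.3 0; -1 -24 0 36 0 0.3 0")

```text
clock: 29.05
tcp_pos: [0.4738, 0.0552, 0.1251]
orientation: [0.707, -0.707, -0.014, 0.012]
wrist_force: [0.3, 1.1, -3.3]
finger_gap: 0.0447
```

Run:
```python
from h import *
plan([.4399,.0994,.11],2.1,step=45)
```

```text
clk 29.05 tcp [0.4738 0.0552 0.1251] F [ 0.28  1.12 -3.28] gap 0.0447 D [-0.0339  0.0442 -0.0151] rv [0.  0.  0.1]
1 -16.1 7.5 22.7 0 0 0.1; 1 -16.1 7.5 22.7 0 0 0.1
```

Call:
drive_tool(plan="-1 -20 0 27 0 0 0; -1 -3 3 4 0 0 0; -1 0 5 0 0 0 0; -1 0 0 0 0 0 0")

```text
clock: 29.55
tcp_pos: [0.4467, 0.0876, 0.1174]
orientation: [-0.707, 0.707, 0.015, -0.014]
wrist_force: [-0.4, -1.1, -3.7]
finger_gap: 0.0447
```

Run:
```python
from h import *
plan([.4399,.0994,.0402],2.1,n=1)
```

```text
clk 29.55 tcp [0.4467 0.0876 0.1174] F [-0.35 -1.11 -3.67] gap 0.0447 D [-0.0068  0.0118 -0.0772] rv [0.  0.2 0.1]
1 -6.4 77.2 12.1 0 0.2 0.1
```

Call:
drive_tool(plan="-1 -6 5 11 0 0.2 0; -1 0 14 1 0 0 0; -1 0 16 0 0 0 0; -1 0 14 0 0 0 0; -1 0 8 0 0 0 0; -1 0 0 0 0 0 0; -1 0 0 0 0 0 0")

```text
clock: 30.42
tcp_pos: [0.441, 0.0986, 0.0554]
orientation: [-0.707, 0.707, 0.012, -0.012]
wrist_force: [-0.7, -0.8, -3.0]
finger_gap: 0.045
```

Run:
```python
from h import *
plan([.4399,.0994,.0402],2.1,n=1)
```

```text
clk 30.43 tcp [0.441  0.0986 0.0554] F [-0.67 -0.75 -2.98] gap 0.045 D [-0.0011  0.0008 -0.0152] rv [ 0.  -0.2  0. ]
1 -1.1 15.2 0.9 0 -0.2 0
```

Call:
drive_tool(plan="-1 -1 5 0.8 0 -0.2 0; -1 0 4 0 0 0 0; -1 0 2 0 0 0 0; -1 0 0 0 0 0 0; -1 0 0 0 0 0 0")

```text
clock: 31.05
tcp_pos: [0.4409, 0.0994, 0.0447]
orientation: [-0.707, 0.707, 0.014, -0.012]
wrist_force: [0.5, 0.2, -3.0]
finger_gap: 0.045
```

Call:
drive_tool(plan="-1 0 1.5 0 0 0 0; -1 0 1.2 0 0 0 0; -1 0 1 0 0 0 0; -1 0 1 0 0 0 0")

```text
clock: 31.55
tcp_pos: [0.4412, 0.0995, 0.04]
orientation: [-0.707, 0.707, 0.014, -0.012]
wrist_force: [-3.0, 1.0, 7.4]
finger_gap: 0.0448
```

Call:
drive_tool(plan="-1 0 0 0 0 0 0; 0.5 0 0 0 0 0 0; 0.6 0 0 0 0 0 0; 0.6 0 0 0 0 0 0; 0.6 0 -15 0 0 0 0; 1 0 -40 0 0 0 0; 1 0 -50 0 0 0 0; 1 0 -50 0 0 0 0")

```text
clock: 32.55
tcp_pos: [0.4388, 0.0993, 0.1966]
orientation: [-0.707, 0.707, 0.012, -0.014]
wrist_force: [1.5, -0.4, 0.6]
finger_gap: 0.0857
```

Call:
drive_tool(plan="1 0 -30 20 0 0 0; 1 0 -20 20 0 0 0; 1 0 0 0 0 0 0; 1 0 0 0 0 0 0")

```text
clock: 33.05
tcp_pos: [0.4396, 0.1399, 0.2524]
orientation: [-0.707, 0.707, 0.015, -0.01]
wrist_force: [-0.1, 0.1, -0.6]
finger_gap: 0.0856
```

Run:
```python
from h import *
print(monitor.get_state()['tcp_pos'])
for n in('wrist','side'):
    c=cams.calibration(n);p,d=cams.read_camera(n);cv2.imwrite(f"pics/f{n}.png",p[:,:,::-1])
    Y=cloud(n,d,c)
    a=np.radians(2.1)
    reg=(Y[...,0]>0.38)&(Y[...,0]<0.52)&(Y[...,1]<.16)&(Y[...,1]>-.17)
    for nm,lo,hi,yy in(('sleeve',.068,.085,-.0405),('bush',.055,.066,-.1104),('pin',.047,.0555,.0994),('bearing',.042,.05,.0295)):
        m=reg&(Y[...,2]>lo)&(Y[...,2]<hi)&(abs(Y[...,1]-yy)<.034)
        if m.sum()>20:
            q=Y[m];ctr=(q.min(0)+q.max(0))/2;dx,dy=ctr[0]-.4437,ctr[1]+.0055
            print(n,nm,m.sum(),ctr.round(4),'ztop',np.median(q[:,2]).round(4),'rack xy',(np.cos(a)*dx+np.sin(a)*dy).round(4),(-np.sin(a)*dx+np.cos(a)*dy).round(4))
```

```text
[0.43964737 0.13990351 0.25241329]
wrist sleeve 503 [ 0.4454 -0.0403  0.0722] ztop 0.0738 rack xy 0.0005 -0.0349
wrist bush 27 [ 0.4474 -0.0931  0.057 ] ztop 0.0564 rack xy 0.0005 -0.0877
wrist pin 1432 [0.4407 0.1    0.0513] ztop 0.0525 rack xy 0.0008 0.1055
wrist bearing 1278 [0.4431 0.0295 0.0454] ztop 0.0466 rack xy 0.0007 0.035
side sleeve 139 [ 0.446  -0.0385  0.0722] ztop 0.0735 rack xy 0.0011 -0.033
side bush 158 [ 0.4486 -0.1094  0.0593] ztop 0.0601 rack xy 0.0011 -0.104
side pin 426 [0.4409 0.1014 0.0512] ztop 0.0521 rack xy 0.0011 0.1069
side bearing 348 [0.4431 0.0304 0.0459] ztop 0.0464 rack xy 0.0007 0.0359
```

View pics/fwrist.png

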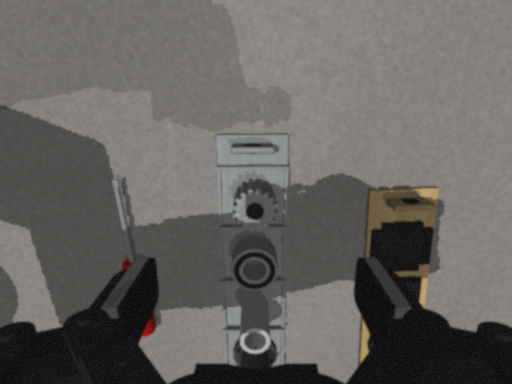

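View pics/fside.png

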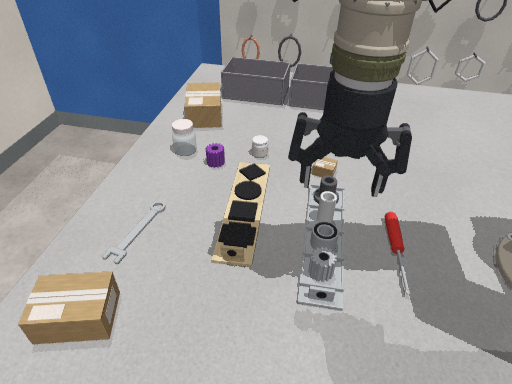

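All four parts stand upright and centred, in the order pinion, bearing, sleeve, bush from the refit rack's lug. The heights of their tops match the parts sitting on the tray floor.

```bash
python3 -c "
from h import *
print(job.hand_in())"
```

```text
the job is handed in; nothing more can be done
None
```

I moved all four parts to the refit rack in reverse order and handed the job in at about 33 s. From the lug end they now stand pinion, bearing, sleeve, bush; on the strip-down rack it was bush, sleeve, bearing, pinion. Each was lowered until the wrist force showed contact (about 11 to 23 N, under the 45 N limit) and then released. I left the purple look-alike alone.

- **Position:** the last wrist and side views put every part within about 2 mm of its compartment's middle, upright and clear of the fingers. The heights of their tops match parts standing on the 8 mm floor.
- **Disagreements:** the wrist view's bush reading (y = -88 mm) is not valid, because the sleeve hid most of the bush. The side view gives it at -104 mm, and an earlier wrist view showed it centred. The cameras also differed by 2 to 3 mm on where the refit rack stands across its width. I settled that with a close-up wrist view before the first placing.

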